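# Clip the order plate into its holder on the tea-house cash desk

## Task

Put the order plate under the spring clip of its wooden holder: with one fingertip hold the clip's long thumb bar fully down so that its jaw stays up, and meanwhile with the other fingertip push the plate by its lip along the guide until it is fully home against the end stop. Then let the clip come down on the plate. Only press and push: do not lift the plate off the board, and leave everything else on the desk where it is.

Things in the scene. Friction and masses are not known exactly. Their poses are not given: they have to be found in the camera images.
- holder: Wooden board fixed to the desk, 170 x 135 x 8 mm, with guide, end stop and spring clip. Origin on its underside; +x is the way the plate is pushed, +y points from guide to clip. In this frame (mm): board x -105..65, y -45..90, top z 8; two guide rails along x at y -24 and +24 (5 wide, x -65..55, tops z 13), plate play 1.5 a side.
- stop (a point): Middle of the end stop's face at the end of the guide, holder x 50, y 0, z 13 mm. The stop is an aluminium bar across the guide, top at z 18 mm.
- jaw (a point): Middle of the underside of the clip's jaw, which moves with the clip. At rest at holder x 34.5, y 6, z 9.5 mm: 1.5 mm above the board, blocking the plate's front edge. The jaw is 21 mm (x) by 8 mm (y).
- clip (a joint): Clip angle: a sprung steel see-saw on a rod along x (holder y 32, z 20 mm, radius 4; end lugs at x -97 and 50, tops z 26). 0 = at rest, jaw down; 0.35 rad = at its stop, bar fully down, jaw up. Springs back. Jaw clears the plate above 0.18 (well clear above 0.25); rests on the inserted plate at about 0.14. Pressed at holder y 68: 2.5 N to start, 6 N fully down.
- bar (a point): Centre of the top face of the clip's thumb bar, a flat strip of slippery polished steel (friction about 0.25), 100 mm long (holder x -90..10) by 42 mm wide (holder y 38..80), on the rod's outer side. At rest it slopes up away from the rod by 0.35 rad (outer edge z 31 mm); fully down it is level, top at z 14 mm. A fingertip can slide along it in x while pressing.
- plate: Loose aluminium order plate lying flat on the board in the guide: 50 (x) x 40 (y) x 5 mm, about 100 g, with a 4 mm thick upright lip across its rear (-x) end, top 17 mm above the plate's underside (z 25 above the desk). Origin: centre of its underside; axes as the holder's. Starts in front of the jaw, at holder x -21..-5 mm; fully home at holder x 25.
- lip (a point): Middle of the top edge of the lip's rear face, where a fingertip pushes: 25 mm behind the plate's origin, 17 mm above its underside. Fully home it is at holder x 0.
- tea_glass: Bystander: open glass, 60 mm across, 85 mm tall, on the desk beyond the clip's side of the holder. Origin under its centre.
- sugar_jar: Bystander: white jar with steel cap, 64 mm across, 85 mm tall, on the desk beyond the end stop. Origin under its centre.
- stamp: Bystander: hand stamp, foot 40 x 30 mm, with an upright wooden handle, 72 mm tall, on the desk beside the holder on the side away from the clip. Origin under its centre.
- terminal: Bystander: grey card terminal, 165 x 78 x 35 mm, lying at the left of the desk. Origin under its centre.
- sweet_bowl: Bystander: glass bowl, 130 mm across, 55 mm tall, at the right. Origin under its centre.
- tape_roll: Bystander: empty cardboard tape core, 90 mm across, 24 mm tall, at the right. Origin under its centre.
Mind the look-alikes: they are no part of the job. There is more than one size of the holder; the job needs the smaller. Several things have the shape of the plate; the one meant has the colours described above.

How it is judged:
By the outcome, as a careful person would: the job done as asked, in the order asked, and still so for the second after the job is handed in, with the robot touching nothing.
It also fails if it takes over 61 s, if anything falls off the work surface, if the arm or the gripper's body presses on something with over 40 N, if the wrist force passes 120 N, or if a joint passes its speed limit or range.

## Robot

A 6-joint arm with a two-finger parallel gripper is mounted at the origin on the work surface. World frame = base frame: x ahead of the robot, y to its left, z up, the work surface at z = 0. Lengths are in mm, angles in rad, forces in N, time in s.
With the tool pointing down it reaches from about 275 to 750 mm from the base axis. Payload 10.2 kg.
Tool frame: the origin (TCP) lies on the front face of the gripper's body, between the roots of the fingers; the fingertips stand 64 mm ahead of it and the grasp point (between the pads) lies 45 mm ahead of it; z points along the fingers, x is the direction in which the jaws open and shut, and the axes are right-handed (so a half turn about z gives the same grasp; the last joint's range is limited). The gripper opens to 88 mm and grips with 3 to 60 N. Pads are 18 mm wide; open, the fingers measure 123 mm over their backs; the gripper's body (75 mm by 187 mm) begins 45 mm behind the grasp point.
Start: joints at [0.885, 0.313, 1.498, -0, 1.331, -0.223], TCP at [234.402, 469.774, 302.72] pointing down, gripper open.
Joint ranges: [-2.94, 2.94], [-0.97, 2.17], [0.19, 2.56], [-1.23, 4.37], [0.02, 3.11], [-2.88, 2.88]. Speed limits (rad/s): [2.39, 2.39, 3.01, 3.14, 3.14, 3.14].

## Interface

Orientations are given as a unit quaternion [x, y, z, w].
In Python, from rig import r gives the robot as it stands.
- The arm moves only by the tool play_rows, never from a script. Its argument "series" is a list of rows, each a list of 7 numbers: the shift along the tool's x, y, z in cm, then the turn, a rotation vector about the tool's x, y, z in rad, then the finger opening in cm, from 0 to 8.81. In form: [[dx, dy, dz, rx, ry, rz, grip], ...]. A call has 1 to 20 rows; each row shifts and turns the pose as measured when the row begins, along the tool's axes as they then stand; what a row does not reach is not made up. A row lasts 1/8 s, in which the tool goes at most 62.5 mm and 10.7 degrees, less where a joint would pass 70% of its speed; a pose out of reach is approached as far as the arm can. A call is refused whole if a number of a shift passes 6.25 or a number of a turn 0.188, either way. A call with a gripper value outside its range is refused whole. The fingers move at their own pace and stop on an object; "grip_force" is the grip in N (left out, the last holds). Time passes only in rows, so rows that do not move let the fingers close. It gives the time, the measured TCP pose, the force and the opening at its end, in the units of the state.
- r.read_state(): the state, without advancing time (a new reading comes with each control period).
- r.camera(name): name is "side" or "top" or "wrist"; returns the picture (480x640x3 uint8, red, green, blue); there is no depth.
- r.get_calibration(name): a dict with "intrinsics" (3x3 intrinsics, pixels), "k1" (the pictures are not rectified: a ray, as slopes to the right and down, at radius r is drawn at 1 + k1 r^2 times it, then the intrinsics apply), "R" (3x3) and "t" (3): a world point X has camera coordinates R X + t. Camera axes: x right, y down, z forward; pixel columns grow to the right and rows downward; lengths in mm; the calibration is good to about 2 mm. A picture is of the moment at which its call begins: read the wrist's pose just before it. get_calibration takes no time and is no camera call; for the wrist camera it gives the pose at the moment of the call.
- r.sign_off(): hands the job in, once; it reports no verdict.
The state is a dict: "clock": time; "joint_pos": joint angles; "qd": joint speeds; "joint_torque": joint torques, N m; "position": TCP position; "orientation": TCP orientation; "force": force on the tool from outside, world axes, zero at the start; "wrist_torque": the same for the moment, N m; "finger_gap": finger opening in mm.
Only numpy, scipy, OpenCV 4.12 (cv2) and the standard library are available. Lean on these libraries where they do the work, as an engineer would, in place of code of your own. Each camera call takes 0.05 s, during which the arm holds its last target.

## Working session

There is one attempt and no reset: what is moved stays moved. The work goes in short steps, Python scripts to look and compute and a tool call to move; the robot and the scene stay as the last step left them, time stands still between calls to the robot, and variables do not carry over. Pictures are saved under pics/ and viewed, and the job is handed in when it is done.

Besides the shell and the picture viewer there is one more tool, called after ">>>" as a command line: name --pt "numbers of a row" for each row, then --argument value for the rest. play_rows: Moves the arm, as the interface text tells. Its arguments: {"type":"object","properties":{"series":{"type":"array","items":{"type":"array","items":{"type":"number"}}},"grip_force":{"type":"number"}},"required":["series"]}

```bash
mkdir -p pics; ls
python3 - <<'E'
from rig import r
import cv2
s=r.read_state();print(s)
for n in("top","side"):
    c=r.get_calibration(n);print(n,c)
    cv2.imwrite(f"pics/{n}0.png",r.camera(n)[:,:,::-1])
E
```

```text
pics
{'clock': 0.0, 'joint_pos': array([ 8.84614435e-01,  3.13419950e-01,  1.49844511e+00, -1.39605947e-05,
        1.33096641e+00, -2.23438226e-01]), 'qd': array([ 1.04684047e-03,  1.60386796e-04,  2.37898219e-04, -7.36310950e-04,
       -1.03229989e-03, -2.13842641e-05]), 'joint_torque': array([ 3.48009689e-05, -4.02209830e+01, -2.52269107e+01,  6.94402540e-02,
        3.52341228e-02,  9.86564771e-06]), 'position': array([234.2853421 , 469.63846403, 302.17336521]), 'orientation': array([ 8.50412068e-01,  5.26116841e-01, -5.83667948e-04,  2.07471989e-04]), 'force': array([-0.27926044, -0.09624391,  0.02474439]), 'wrist_torque': array([-0.00631233, -0.01096256, -0.01224208]), 'finger_gap': 87.89591777465677}
top {'intrinsics': array([[540.28024492,   0.        , 314.99209341],
       [  0.        , 540.28024492, 237.84361072],
       [  0.        ,   0.        ,   1.        ]]), 'k1': 0.047335221696256154, 'R': array([[ 0.00458163, -0.99983066,  0.01782324],
       [-0.99695462, -0.00595456, -0.07775616],
       [ 0.07784912, -0.01741271, -0.99681308]]), 't': array([  11.27842774,  560.83379113, 1226.56973764])}
side {'intrinsics': array([[482.83878983,   0.        , 322.70046713],
       [  0.        , 482.83878983, 242.49743228],
       [  0.        ,   0.        ,   1.        ]]), 'k1': -0.03623906770815164, 'R': array([[ 0.99426042, -0.10587172,  0.01540763],
       [-0.05038   , -0.5903624 , -0.80556446],
       [ 0.09438258,  0.80016462, -0.59230778]]), 't': array([-535.87938577,   64.48599248, 1338.88114742])}
```

View pics/top0.png

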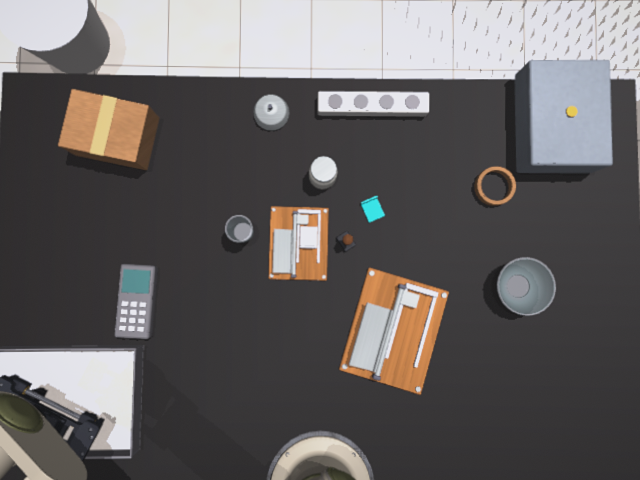

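View pics/side0.png

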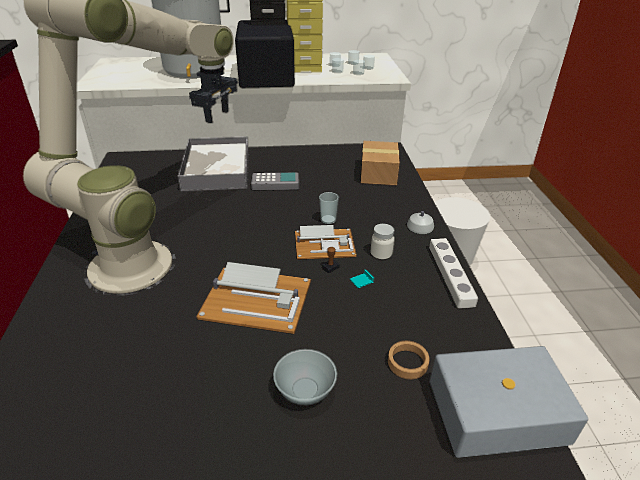

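```bash
cat > h.py <<'E'
import numpy as np, cv2
from rig import r
def ray(n,px,c=None):
    c=c or r.get_calibration(n);K=np.array(c["intrinsics"])
    d=(np.atleast_2d(px)-K[:2,2])/K[0,0]
    u=d.copy()
    for _ in range(20): u=d/(1+c["k1"]*(u**2).sum(1,keepdims=True))
    R=np.array(c["R"]);t=np.array(c["t"])
    return -R.T@t, np.c_[u,np.ones(len(u))]@R
def onz(n,px,z,c=None):
    o,d=ray(n,px,c); return o+d*((z-o[2])/d[:,2:])
def proj(n,X,c=None):
    c=c or r.get_calibration(n);K=np.array(c["intrinsics"])
    p=np.atleast_2d(X)@np.array(c["R"]).T+c["t"];u=p[:,:2]/p[:,2:]
    u=u*(1+c["k1"]*(u**2).sum(1,keepdims=True));return u*K[0,0]+K[:2,2]
E
python3 - <<'E'
from h import *
im=cv2.imread("pics/top0.png")
cr=im[155:290,215:365];cv2.imwrite("pics/topc.png",cv2.resize(cr,None,fx=5,fy=4.44,interpolation=cv2.INTER_CUBIC) if 0 else cv2.resize(cr,(667,600),interpolation=cv2.INTER_CUBIC))
hsv=cv2.cvtColor(im,cv2.COLOR_BGR2HSV)
m=((hsv[...,0]>5)&(hsv[...,0]<22)&(hsv[...,1]>110)&(hsv[...,2]>80)).astype(np.uint8)
m[:, :262]=0;m[:,335:]=0;m[:200]=0;m[290:]=0
p=cv2.findNonZero(m);b=cv2.minAreaRect(p);bx=cv2.boxPoints(b);print(b,bx)
w=onz("top",bx,8);print(w.round(1))
print([np.linalg.norm(w[i]-w[i-1]).round(1) for i in range(4)])
E
```

```text
((298.2359924316406, 243.0325164794922), (58.66389465332031, 73.132568359375), 1.5074357986450195) [[267.95224 278.8145 ]
 [269.87613 205.70726]
 [328.51974 207.25052]
 [326.59586 280.3578 ]]
[[466.  122.6   8. ]
 [636.7 120.    8. ]
 [634.  -17.4   8. ]
 [463.  -13.4   8. ]]
[np.float64(136.0), np.float64(170.8), np.float64(137.5), np.float64(171.1)]
```

View pics/topc.png

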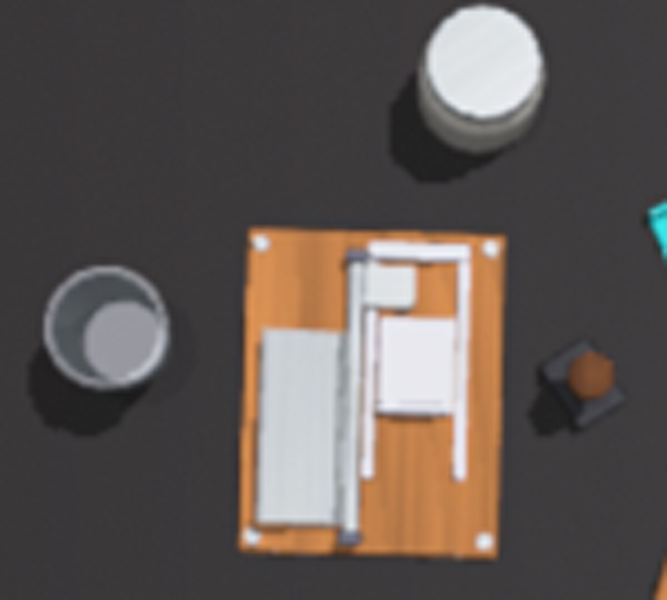

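Run:
```python
from h import *
O=np.array([569.5,30.0]);a=-.019
def H(w): d=w[:,:2]-O;return np.c_[d[:,0]*np.cos(a)+d[:,1]*np.sin(a),-d[:,0]*np.sin(a)+d[:,1]*np.cos(a)].round(1)
f=lambda u,v:(215+u/4.447,155+v/4.447)
print("glass",H(onz("top",f(106,327),85)),"stamp",H(onz("top",f(592,372),68)),"jar",H(onz("top",f(484,60),85)))
print("lip top rear",H(onz("top",[f(376,413),f(450,413)],25)))
print("lip front edge/plate front",H(onz("top",[f(383,318),f(452,318)],13)))
print("rod ends",H(onz("top",[f(347,537),f(358,255)],26)))
print("bolts",H(onz("top",[f(260,242),f(490,247),f(484,541),f(252,537)],9)))
print("stop",H(onz("top",[f(368,257),f(458,262)],18)))
s=r.read_state();c=r.get_calibration("wrist");R=np.array(c["R"]);
print("wristcam pos",-R.T@c["t"],R)
from scipy.spatial.transform import Rotation as Ro
print(Ro.from_quat(s["orientation"]).as_matrix().round(3))
```

```text
glass [[  2.9 152.2]] stamp [[-12. -89.]] jar [[141.1 -30.9]]
lip top rear [[-32.7  19.1]
 [-31.8 -19.2]]
lip front edge/plate front [[ 17.9  16.9]
 [ 18.8 -19.3]]
rod ends [[-97.   32.3]
 [ 49.2  30.5]]
bolts [[ 56.8  82.6]
 [ 57.3 -38.5]
 [-97.3 -38.8]
 [-98.   82.2]]
stop [[ 49.2  25.5]
 [ 47.8 -21.6]]
wristcam pos [174.09966205 499.03695623 383.68815203] [[ 4.45314127e-01  8.95374272e-01 -4.91664938e-04]
 [ 8.64019735e-01 -4.29575785e-01  2.62553884e-01]
 [ 2.34872785e-01 -1.17343762e-01 -9.64917207e-01]]
[[ 0.446  0.895 -0.001]
 [ 0.895 -0.446 -0.001]
 [-0.001 -0.    -1.   ]]
```

>>> play_rows --pt "-2.46 4.42 0.3 0 0 0 4.7" --pt "-2.46 4.42 0.3 0 0 0 4.7" --pt "-2.46 4.42 0.3 0 0 0 4.7" --pt "-2.46 4.42 0.3 0 0 0 4.7" --pt "-2.46 4.42 0.3 0 0 0 4.7" --pt "-2.46 4.42 0.3 0 0 0 4.7" --pt "-2.46 4.42 0.3 0 0 0 4.7" --pt "-2.46 4.42 0.3 0 0 0 4.7" --pt "-2.46 4.42 0.3 0 0 0 4.7" --pt "0 0 0 0 0 -0.148 4.7" --pt "0 0 0 0 0 -0.148 4.7" --pt "0 0 0 0 0 -0.148 4.7" --pt "0 0 0 0 0 0 4.7"

```text
clock: 1.72
position: [498.3, 80.7, 270.6]
orientation: [0.709, 0.705, -0.003, -0.002]
force: [0.1, 0.4, 0.1]
finger_gap: 46.9
```

Run:
```python
from h import *
import pickle
c=r.get_calibration("wrist");s=r.read_state();im=r.camera("wrist")[:,:,::-1]
cv2.imwrite("pics/w1.png",im);pickle.dump((c,s),open("w1.pkl","wb"));print(s["position"],s["orientation"])
```

```text
[498.3365118   80.67055345 270.5545286 ] [ 0.70946057  0.70473544 -0.00307505 -0.00205072]
```

View pics/w1.png

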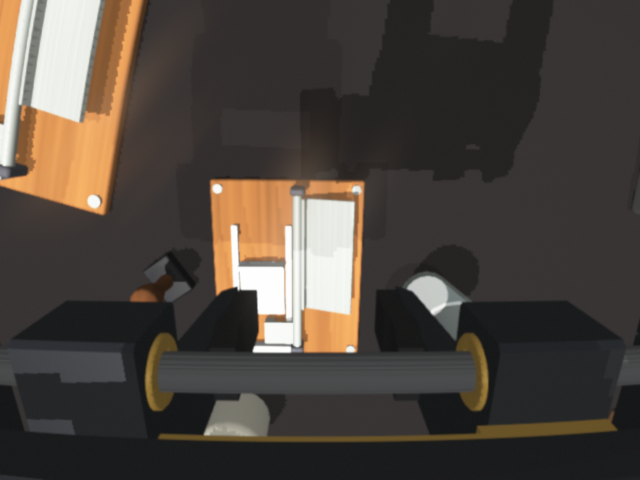

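Run:
```python
from h import *
im=cv2.imread("pics/w1.png")[170:370,200:480]
cv2.imwrite("pics/w1c.png",cv2.resize(im,(784,560),interpolation=cv2.INTER_CUBIC))
```

```text
(no output)
```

View pics/w1c.png

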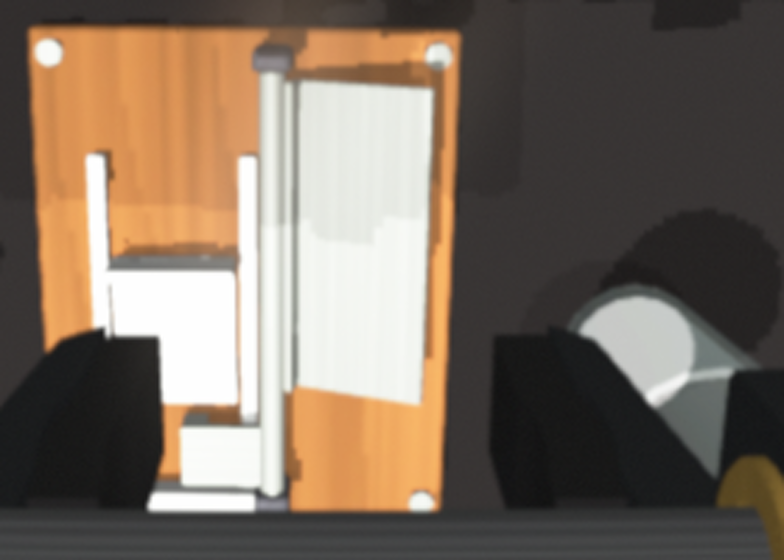

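Run:
```python
from h import *
import pickle
c,s=pickle.load(open("w1.pkl","rb"))
f=lambda *p:[(200+u/2.8,170+v/2.8) for u,v in p]
g=lambda z,*p:onz("wrist",f(*p),z,c)[:,:2].round(1)
b=g(8.5,(48,52),(438,54),(422,501));print("bolts",b.tolist(), (b[2]-b[1])[1]/(b[2]-b[1])[0], -(b[1]-b[0])[0]/(b[1]-b[0])[1])
print("corners",g(8,(30,27),(461,33)).tolist())
print("rails",g(13,(97,153),(248,155)).tolist(),"y exp -24,24 x -65")
print("lip",g(25,(112,268),(238,268)).tolist())
print("rod ends",g(26,(272,48),(272,495)).tolist())
print("glass base L/R",g(2,(578,330),(694,345),(636,298)).tolist())
O=np.array([569.5,30.0]);a=-.019
Rm=np.array([[np.cos(a),-np.sin(a)],[np.sin(a),np.cos(a)]])
print("pred bolts", [(O+Rm@p).round(1).tolist() for p in np.array([[-98,-38.5],[-98,82.5],[57,82.5]])])
print("pred corners",[(O+Rm@p).round(1).tolist() for p in np.array([[-105,-45],[-105,90]])],"glass",(O+Rm@[2.9,152.2]).round(1), "lip",(O+Rm@[-32,0]).round(1),"rodend",(O+Rm@[-97,32]).round(1),(O+Rm@[50,32]).round(1), "rails",(O+Rm@[-65,-24]).round(1),(O+Rm@[-65,24]).round(1))
```

```text
bolts [[472.4, -6.4], [473.9, 114.7], [628.3, 112.5]] -0.014248704663212456 -0.012386457473162674
corners [[464.7, -11.6], [467.5, 121.8]]
rails [[503.7, 8.2], [504.6, 55.5]] y exp -24,24 x -65
lip [[537.6, 13.3], [537.7, 52.5]]
rod ends [[469.7, 64.2], [615.8, 61.6]]
glass base L/R [[567.9, 164.7], [573.8, 205.0], [556.6, 183.7]]
pred bolts [[470.8, -6.6], [473.1, 114.3], [628.1, 111.4]]
pred corners [[463.7, -13.0], [466.2, 122.0]] glass [575.3 182.1] lip [537.5  30.6] rodend [473.1  63.8] [620.1  61. ] rails [504.1   7.2] [505.   55.2]
```

```bash
cat >> h.py <<'E'
from scipy.spatial.transform import Rotation as Ro
A=-.016;O=np.array([569.8,30.7,0])
Rh=Ro.from_euler("z",A).as_matrix()
Rt=Rh@np.array([[0,1,0],[1,0,0],[0,0,-1.]])   # desired tool axes: x=holder y, y=holder x
def stat(tgt=None):
    s=r.read_state();R=Ro.from_quat(s["orientation"]).as_matrix()
    ph=Rh.T@(s["position"]-O);print("t",round(float(s["clock"]),2),"holder",ph.round(2),"F_h",(Rh.T@s["force"]).round(2),"gap",round(float(s["finger_gap"]),1))
    print("turn",Ro.from_matrix(R.T@Rt).as_rotvec().round(4))
    if tgt is not None: print("shift cm",(R.T@(Rh@np.array(tgt)+O-s["position"])/10).round(3))
E
python3 -c "
from h import *
stat([-51,21,104])"
```

```text
t 1.77 holder [-72.26  48.83 270.55] F_h [ 0.17  0.51 -0.4 ] gap 46.9
turn [-0.0073  0.0015  0.0079]
shift cm [-2.775  2.226 16.643]
```

>>> play_rows --pt "-1.39 1.11 0 -0.007 0.0015 0.008 4.7" --pt "-1.39 1.11 0 0 0 0 4.7" --pt "0 0 4.0 0 0 0 4.7" --pt "0 0 4.0 0 0 0 4.7" --pt "0 0 4.0 0 0 0 4.7" --pt "0 0 3.0 0 0 0 4.7" --pt "0 0 1.0 0 0 0 4.7" --pt "0 0 0 0 0 0 4.7"

```text
clock: 2.78
position: [526.6, 44.7, 106.4]
orientation: [0.718, 0.696, 0.001, 0.002]
force: [-1.3, 0.1, 1.8]
finger_gap: 46.9
```

Run:
```python
from h import *
stat([-51,21,100])
for n in("top","side","wrist"):
    im=r.camera(n)[:,:,::-1]
    if n=="side": im=cv2.resize(im[190:280,260:420],(800,450),interpolation=cv2.INTER_CUBIC)
    if n=="top": im=cv2.resize(im[180:300,220:380],(800,600),interpolation=cv2.INTER_CUBIC)
    cv2.imwrite(f"pics/{n}2.png",im)
```

```text
t 2.77 holder [-43.45  13.34 106.4 ] F_h [-1.3   0.04  1.83] gap 46.9
turn [ 0.0047  0.001  -0.0141]
shift cm [ 0.756 -0.768  0.635]
```

View pics/side2.png

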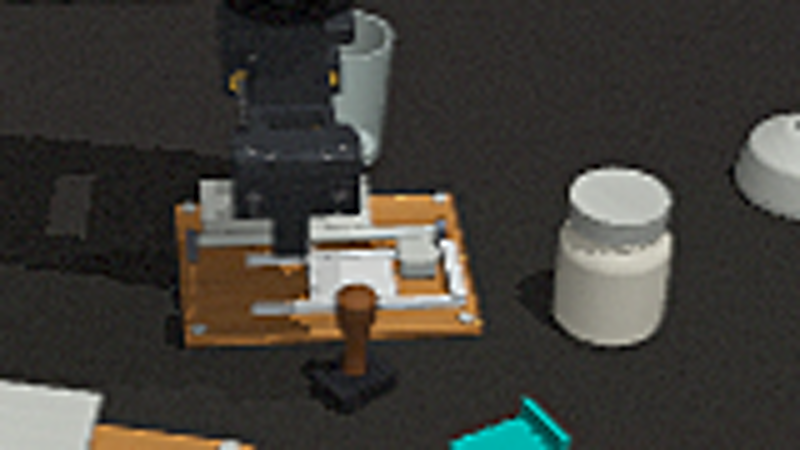

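View pics/wrist2.png

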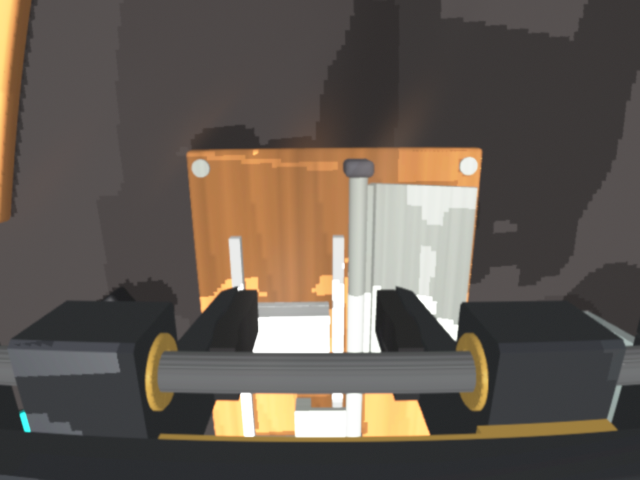

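View pics/top2.png

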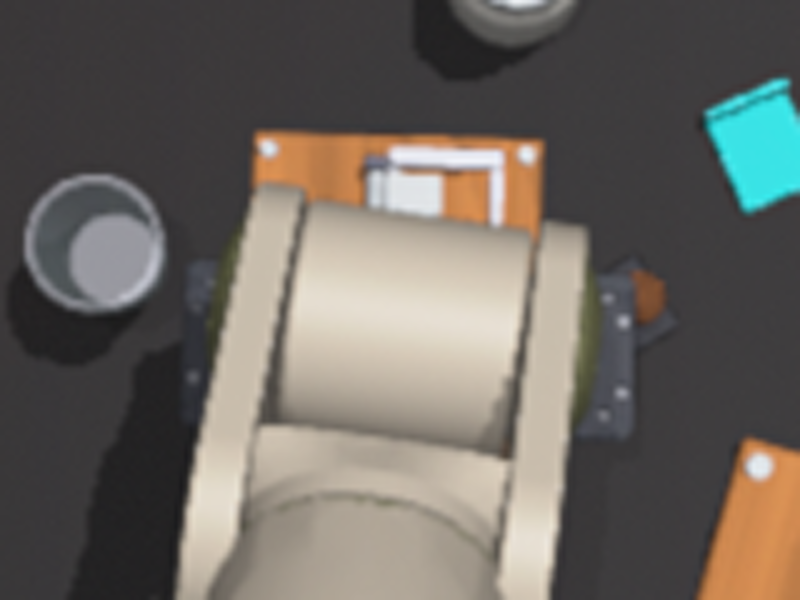

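>>> play_rows --pt "0.35 -0.35 0 0.0047 0.001 -0.01 4.7" --pt "0.2 -0.2 0 0 0 0 4.7" --pt "0 0 0 0 0 0 4.7" --pt "0 0 0 0 0 0 4.7" --pt "0 0 0 0 0 0 4.7"

```text
clock: 3.55
position: [521.7, 51.3, 109.4]
orientation: [0.714, 0.701, 0.002, 0.002]
force: [-1.0, -0.9, 0.4]
finger_gap: 46.8
```

Run:
```python
from h import *
stat([-51,21,100])
```

```text
t 3.55 holder [-48.42  19.79 109.43] F_h [-0.99 -0.91  0.4 ] gap 46.8
turn [ 0.0054  0.0006 -0.0022]
shift cm [ 0.121 -0.263  0.941]
```

>>> play_rows --pt "0.1 -0.2 0.5 0.005 0 0 4.7" --pt "0 0 0.4 0 0 0 4.7" --pt "0 0 0 0 0 0 4.7" --pt "0 0 0 0 0 0 4.7" --pt "0 0 0 0 0 0 4.7"

```text
clock: 4.18
position: [519.5, 52.3, 99.4]
orientation: [0.714, 0.701, -0.0, -0.0]
force: [0.7, 0.1, 0.1]
finger_gap: 46.8
```

Run:
```python
from h import *
stat([-51,21,92])
```

```text
t 4.17 holder [-50.6   20.77  99.45] F_h [0.73 0.11 0.1 ] gap 46.8
turn [-0.0006  0.0005 -0.0024]
shift cm [ 0.023 -0.039  0.745]
```

>>> play_rows --pt "0 0 0.5 0 0 0 4.7" --pt "0 0 0.4 0 0 0 4.7" --pt "0 0 0.3 0 0 0 4.7" --pt "0 0 0.2 0 0 0 4.7" --pt "0 0 0.2 0 0 0 4.7"

```text
clock: 4.8
position: [519.7, 52.3, 82.9]
orientation: [0.714, 0.701, -0.0, 0.0]
force: [-1.7, 0.0, 5.4]
finger_gap: 46.8
```

Run:
```python
from h import *
stat([-51,21,78])
```

```text
t 4.8 holder [-50.48  20.83  82.91] F_h [-1.71 -0.03  5.39] gap 46.8
turn [-0.0002  0.0004 -0.0023]
shift cm [ 0.017 -0.052  0.491]
```

>>> play_rows --pt "0 0 0.2 0 0 0 4.7" --pt "0 0 0.2 0 0 0 4.7" --pt "0 0 0.15 0 0 0 4.7" --pt "0 0 0.1 0 0 0 4.7"

```text
clock: 5.3
position: [519.7, 51.7, 78.5]
orientation: [0.713, 0.701, -0.001, 0.001]
force: [-4.7, -0.4, 11.9]
finger_gap: 47.2
```

Run:
```python
from h import *
stat([-51,21,78])
for n in("side","wrist"):
    im=r.camera(n)[:,:,::-1]
    if n=="side": im=cv2.resize(im[190:280,260:420],(800,450),interpolation=cv2.INTER_CUBIC)
    cv2.imwrite(f"pics/{n}3.png",im)
```

```text
t 5.3 holder [-50.39  20.21  78.5 ] F_h [-4.67 -0.47 11.94] gap 47.2
turn [-0.0002  0.0017 -0.0011]
shift cm [ 0.079 -0.061  0.05 ]
```

View pics/side3.png

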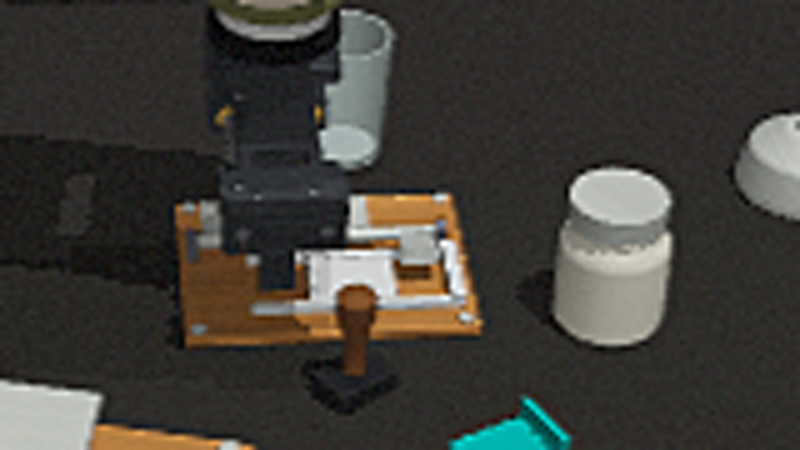

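View pics/wrist3.png

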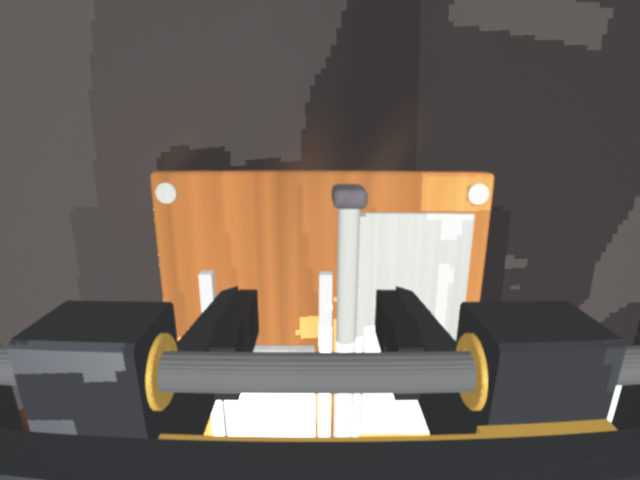

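>>> play_rows --pt "0.04 0 0.12 0 0 0 4.7" --pt "0.04 0.2 0.1 0 0 0 4.7" --pt "0 0.3 0.1 0 0 0 4.7" --pt "0 0.3 0.1 0 0 0 4.7"

```text
clock: 5.9
position: [526.9, 52.0, 78.2]
orientation: [0.712, 0.702, -0.002, -0.0]
force: [-8.3, -0.7, 16.8]
finger_gap: 47.0
```

Run:
```python
from h import *
stat([-9,21,78])
```

```text
t 5.9 holder [-43.27  20.64  78.21] F_h [-8.24 -0.85 16.8 ] gap 47.0
turn [-0.0036  0.003   0.0012]
shift cm [0.031 3.428 0.009]
```

>>> play_rows --pt "0.02 0.3 0.07 -0.003 0.002 0 4.7" --pt "0 0.35 0.07 0 0 0 4.7" --pt "0 0.35 0.07 0 0 0 4.7" --pt "0 0.35 0.07 0 0 0 4.7"

```text
clock: 6.4
position: [538.9, 52.1, 78.3]
orientation: [0.712, 0.702, -0.003, -0.002]
force: [-7.7, -0.0, 13.6]
finger_gap: 46.9
```

Run:
```python
from h import *
stat([-9,21,78])
for n in("side","top"):
    im=r.camera(n)[:,:,::-1]
    if n=="side": im=cv2.resize(im[190:280,260:420],(800,450),interpolation=cv2.INTER_CUBIC)
    if n=="top": im=cv2.resize(im[180:300,220:380],(800,600),interpolation=cv2.INTER_CUBIC)
    cv2.imwrite(f"pics/{n}4.png",im)
```

```text
t 6.4 holder [-31.2   20.94  78.32] F_h [-7.69 -0.13 13.55] gap 46.9
turn [-0.0062  0.0012  0.0029]
shift cm [-0.     2.22   0.018]
```

View pics/side4.png

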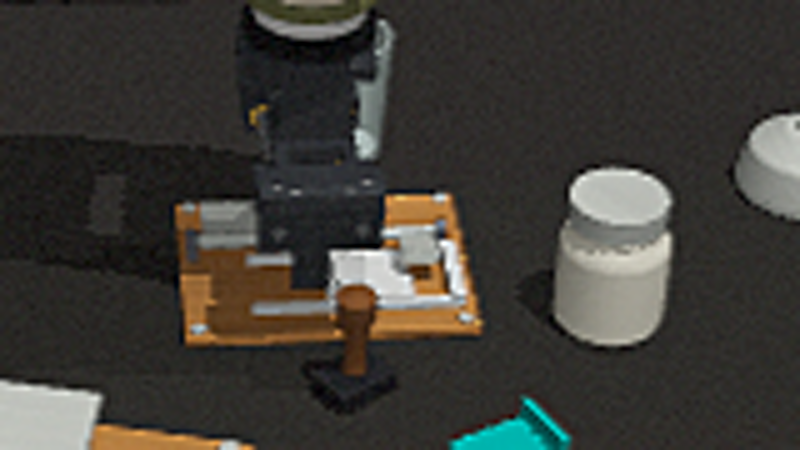

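View pics/top4.png

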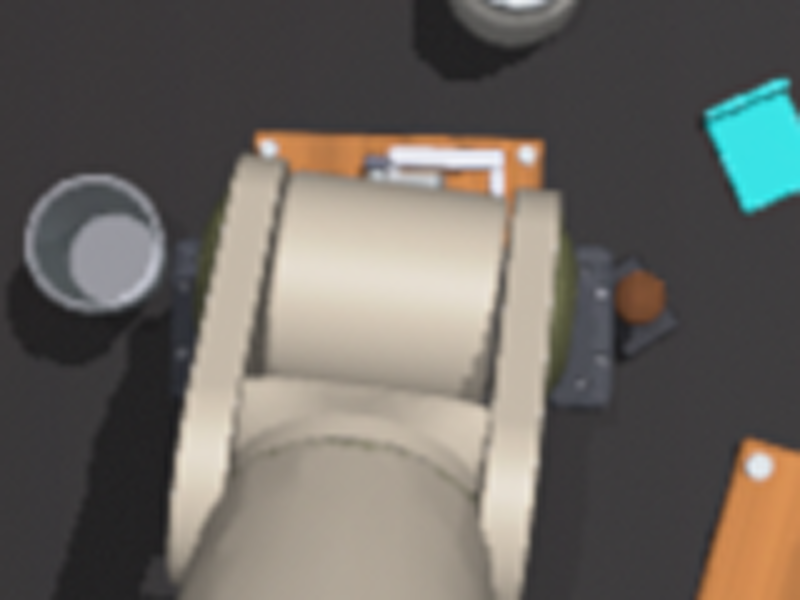

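>>> play_rows --pt "-0.03 0.3 0.07 -0.005 0.001 0.002 4.7" --pt "-0.02 0.35 0.07 -0.003 0 0 4.7" --pt "0 0.35 0.07 0 0 0 4.7" --pt "0 0.3 0.07 0 0 0 4.7"

```text
clock: 7.0
position: [550.6, 51.7, 78.3]
orientation: [0.712, 0.702, -0.001, -0.001]
force: [-7.2, -0.2, 12.8]
finger_gap: 47.2
```

Run:
```python
from h import *
stat([-9,20,78])
for n in("side","top"):
    im=r.camera(n)[:,:,::-1]
    if n=="side": im=cv2.resize(im[190:280,260:420],(800,450),interpolation=cv2.INTER_CUBIC)
    if n=="top": im=cv2.resize(im[180:300,220:380],(800,600),interpolation=cv2.INTER_CUBIC)
    cv2.imwrite(f"pics/{n}5.png",im)
```

```text
t 7.0 holder [-19.53  20.68  78.34] F_h [-7.25 -0.3  12.85] gap 47.2
turn [-0.0032  0.0001  0.0025]
shift cm [-0.071  1.053  0.031]
```

View pics/side5.png

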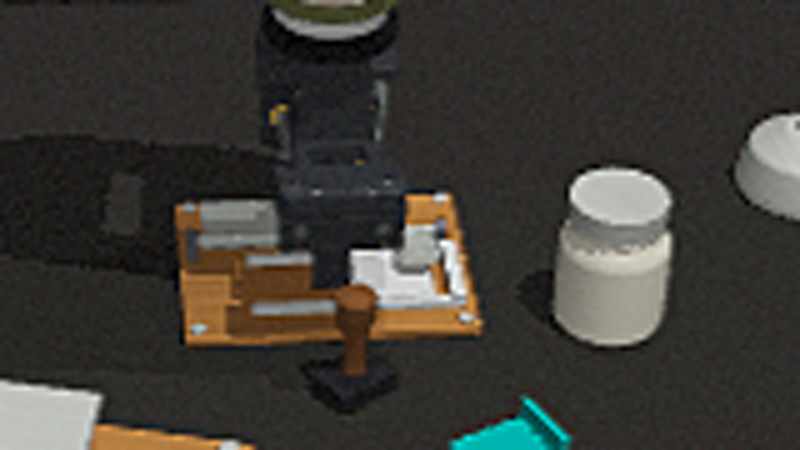

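View pics/top5.png

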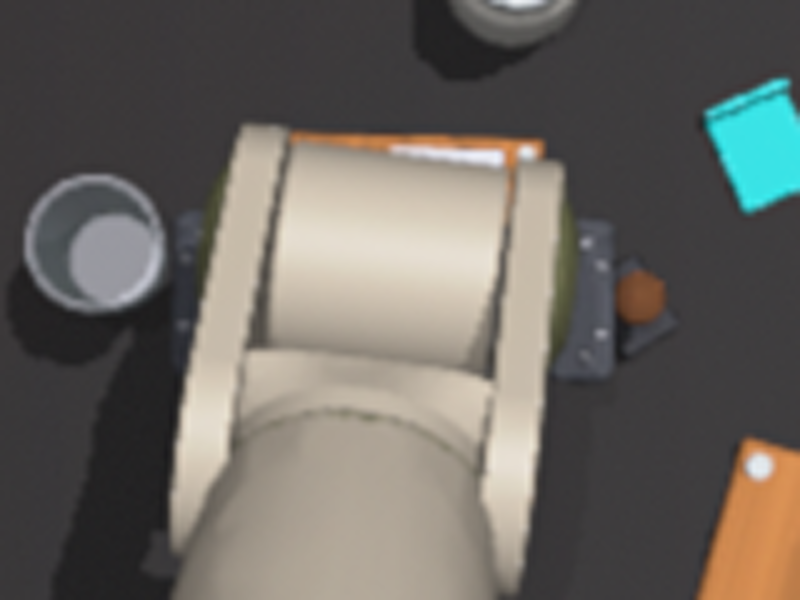

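>>> play_rows --pt "-0.03 0.25 0.07 -0.002 0 0.002 4.7" --pt "-0.02 0.25 0.07 0 0 0 4.7" --pt "0 0.2 0.08 0 0 0 4.7"

```text
clock: 7.48
position: [556.7, 51.3, 78.3]
orientation: [0.712, 0.702, -0.002, -0.002]
force: [-7.5, -0.4, 14.1]
finger_gap: 47.0
```

Run:
```python
from h import *
stat([-9,20,78])
```

```text
t 7.47 holder [-13.46  20.4   78.34] F_h [-7.47 -0.52 14.08] gap 47.0
turn [-0.0048  0.      0.0016]
shift cm [-0.041  0.446  0.032]
```

>>> play_rows --pt "0 0.2 0.08 -0.003 0 0.002 4.7" --pt "0 0.2 0.08 0 0 0 4.7"

```text
clock: 7.72
position: [559.8, 51.3, 78.4]
orientation: [0.713, 0.702, -0.002, -0.002]
force: [-10.8, -2.1, 14.4]
finger_gap: 46.9
```

>>> play_rows --pt "0 0.2 0.08 0 0 0 4.7"

```text
clock: 7.85
position: [560.3, 51.3, 78.3]
orientation: [0.713, 0.702, -0.004, -0.004]
force: [-18.2, -1.2, 21.6]
finger_gap: 46.9
```

>>> play_rows --pt "0 0.2 0.08 0 0 0 4.7"

```text
clock: 7.98
position: [560.7, 51.3, 78.3]
orientation: [0.713, 0.702, -0.006, -0.006]
force: [-17.3, -1.2, 20.7]
finger_gap: 47.1
```

Run:
```python
from h import *
stat([-9,20,78])
for n in("side","top"):
    im=r.camera(n)[:,:,::-1]
    if n=="side": im=cv2.resize(im[190:280,260:420],(800,450),interpolation=cv2.INTER_CUBIC)
    if n=="top": im=cv2.resize(im[180:300,220:380],(800,600),interpolation=cv2.INTER_CUBIC)
    cv2.imwrite(f"pics/{n}6.png",im)
```

```text
t 7.97 holder [-9.47 20.47 78.31] F_h [-17.31  -1.44  20.74] gap 47.1
turn [-0.0159  0.0003  0.0005]
shift cm [-0.047  0.047  0.03 ]
```

View pics/side6.png

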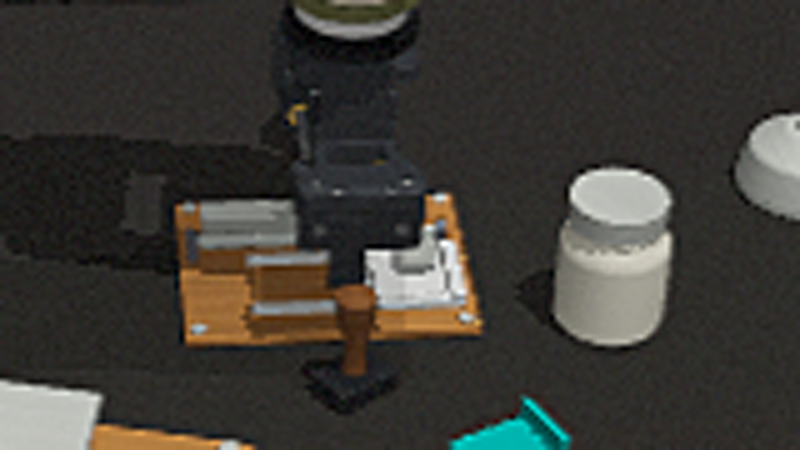

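>>> play_rows --pt "0 0.25 0.08 -0.012 0 0 4.7" --pt "0 0.25 0.08 -0.008 0 0 4.7"

```text
clock: 8.32
position: [560.6, 51.3, 78.3]
orientation: [0.713, 0.702, -0.005, -0.004]
force: [-22.2, -3.1, 26.2]
finger_gap: 47.2
```

Run:
```python
from h import *
stat([-9,20,78])
```

```text
t 8.32 holder [-9.5  20.5  78.26] F_h [-22.14  -3.48  26.18] gap 47.2
turn [-0.0125  0.0004  0.0004]
shift cm [-0.05   0.05   0.026]
```

>>> play_rows --pt "0 -0.2 0.05 0 0 0 4.7" --pt "0 -0.2 0.05 -0.006 0 0 4.7" --pt "0 -0.1 0.05 0 0 0 4.7"

```text
clock: 8.7
position: [558.5, 51.6, 80.8]
orientation: [0.713, 0.701, 0.002, 0.002]
force: [-0.5, 1.1, 7.3]
finger_gap: 47.0
```

Run:
```python
from h import *
stat([-12,20,90])
im=r.camera("side")[:,:,::-1]
cv2.imwrite("pics/side7.png",cv2.resize(im[190:280,260:420],(800,450),interpolation=cv2.INTER_CUBIC))
```

```text
t 8.7 holder [-11.59  20.73  80.78] F_h [-0.57  1.09  7.28] gap 47.0
turn [ 0.005  -0.0003 -0.0013]
shift cm [-0.073 -0.037 -0.922]
```

View pics/side7.png

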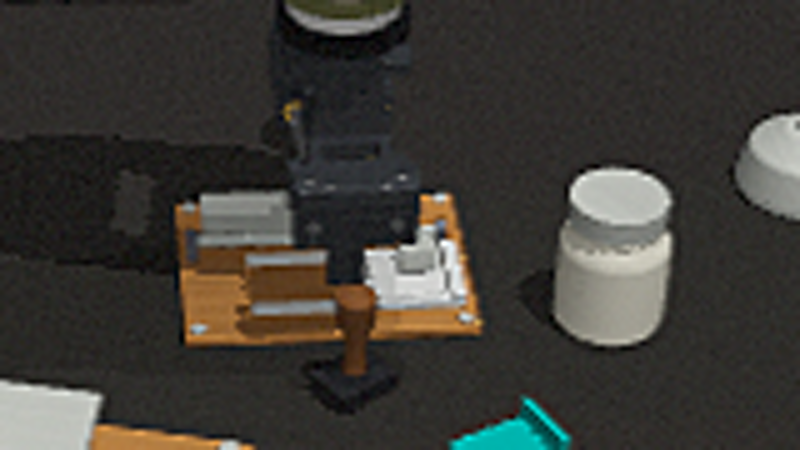

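>>> play_rows --pt "-0.03 0 -0.2 0 0 0 4.7" --pt "0 -0.05 -0.2 0 0 0 4.7" --pt "0 0 -0.3 0 0 0 4.7" --pt "0 0 -0.4 0 0 0 4.7" --pt "0 0 -0.6 0 0 0 4.7" --pt "0 0 -1.0 0 0 0 4.7" --pt "0 0 -2.0 0 0 0 4.7" --pt "0 -2.0 -3.0 0 0 0 4.7" --pt "0 -4.0 -3.0 0 0 0 4.7" --pt "0 -5.0 -2.0 0 0 0 4.7" --pt "0 -5.0 -1.0 0 0 0 4.7" --pt "0 -3.0 -1.0 0 0 0 4.7" --pt "0 0 0 0 0 0 4.7" --pt "0 0 0 0 0 0 4.7"

```text
clock: 10.5
position: [362.5, 54.6, 235.7]
orientation: [0.713, 0.701, 0.004, 0.005]
force: [0.5, -0.5, -0.3]
finger_gap: 47.2
```

Run:
```python
from h import *
stat()
import pickle
pickle.dump(r.get_calibration("wrist"),open("w8.pkl","wb"))
for n in("wrist","side","top"):
    im=r.camera(n)[:,:,::-1]
    if n=="side": im=cv2.resize(im[190:280,260:420],(800,450),interpolation=cv2.INTER_CUBIC)
    if n=="top": im=cv2.resize(im[180:300,220:380],(800,600),interpolation=cv2.INTER_CUBIC)
    cv2.imwrite(f"pics/{n}8.png",im)
```

```text
t 10.5 holder [-207.63   20.56  235.71] F_h [ 0.47 -0.49 -0.28] gap 47.2
turn [ 0.0131  0.0011 -0.0015]
```

View pics/side8.png

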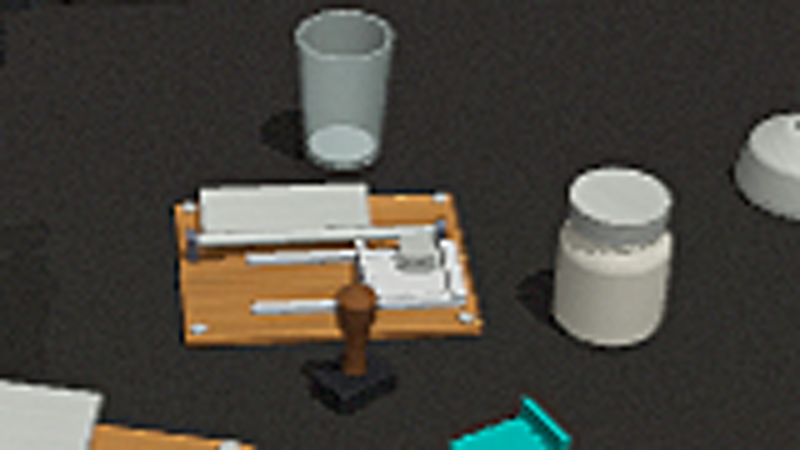

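View pics/wrist8.png

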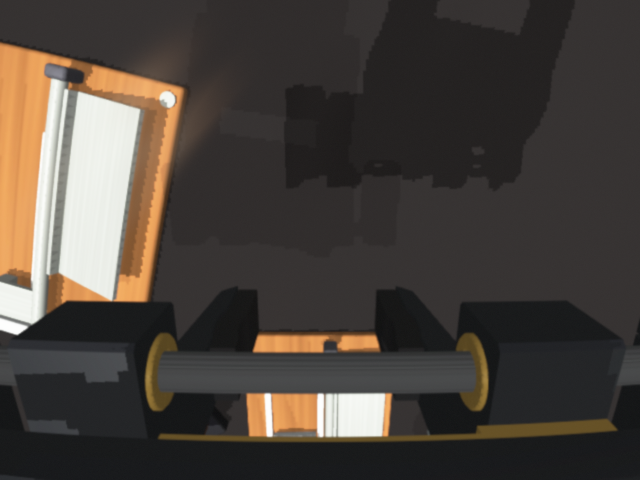

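View pics/top8.png

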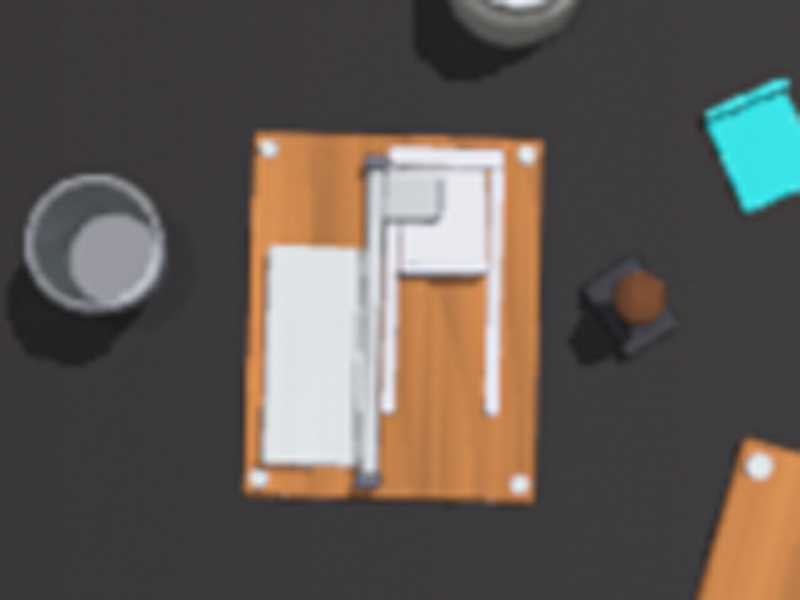

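Run:
```python
from h import *
p=[(220+u/5,180+v/5) for u,v in((402,273),(482,274))]
print(((onz("top",p,25)-O)@Rh).round(1))
p=[(220+u/5,180+v/5) for u,v in((395,167),(500,168))]
print("stop",((onz("top",p,18)-O)@Rh).round(1))
a=cv2.imread("pics/top0.png")[180:300,220:380];b=cv2.resize(cv2.imread("pics/top8.png"),(160,120),interpolation=cv2.INTER_AREA)
cv2.imwrite("pics/z8.png",cv2.resize(cv2.imread("pics/top8.png")[120:300,350:530],(720,600),interpolation=cv2.INTER_CUBIC))
```

```text
[[ -2.3  17.2  25. ]
 [ -1.9 -19.7  25. ]]
stop [[ 47.7  21.7  18. ]
 [ 48.3 -27.1  18. ]]
```

View pics/z8.png

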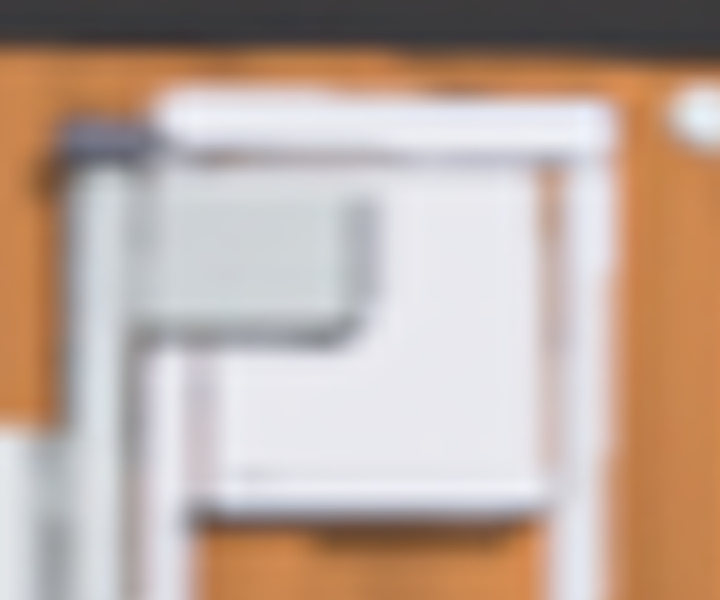

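```bash
python3 -c "
from rig import r
print(r.sign_off())"
```

```text
the job is handed in; nothing more can be done
None
```

The plate is home against the end stop of the smaller holder, with the clip down on it. I handed the job in at about 10.7 s on the robot's clock.

**What I did:** One fingertip held the thumb bar down at its stop while the other pushed the plate's lip along the guide. I stopped when the force rose sharply and the plate no longer moved. I then backed the finger off the lip, let the clip rise back onto the plate, and withdrew the arm.

**Last checks:**
- **Plate position:** the top view shows the plate's front edge flush with the stop and the jaw resting on the plate. The lip measured 50 mm from the stop face, as it should when fully home. Both readings were about 2 mm low in absolute terms, which matches the camera calibration error.
- **Forces:** the highest readings were about 26 N pressing and 22 N pushing, taken at the end of the push.
- **Bystanders:** the tea glass, stamp and sugar jar look unmoved. The gripper body passed an estimated 5–8 mm from the glass without touching it.

**Two small disagreements:** While I backed off, the bar eased up about 2.5 mm before the actual lift. By then the finger was already leaving the lip, and the plate did not move. At full push the tool also tilted by about 0.016 rad, which had no effect on the result.

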